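# Park and stopper the open reagent bottle

## Task

Slide the open amber bottle into the empty bay of the white rack, fully back with its neck in the slot of the deck, and close it with the cork stopper that fits its neck, set fully home. Keep the bottle upright, and leave the capped bottles, the squat jar and the other stopper where they are.

Things in the scene. Friction and masses are not known exactly. Their poses are not given: they have to be found in the camera images.
- bottle: the open amber glass bottle, loose, standing upright on the table: body 46 mm diameter up to 55 mm, conical shoulder up to 70 mm, straight neck 30 mm diameter from 70 to 108 mm, open at the top with a bore of 22 mm diameter; 0.08 to 0.15 kg; origin at the centre of its underside, z up
- mouth (a point): centre of the open bottle's mouth, level with its rim, 108 mm above its underside; z along the bottle's axis
- stopper: the cork stopper that fits, the smaller one: head 28 mm diameter, 18 mm high; below it a tapered plug 18 mm long, 19 mm diameter at the head, 15 mm at its foot; below that a stick 4 mm diameter, 22 mm long. Starts upright in its white stand, head resting on the stand's top. Origin at the centre of the head's underside (on the bottle's rim when home), z up through the head
- big_stopper: bystander: the larger cork stopper, too big for the bottle: head 39 mm diameter, 18 mm high, plug 28 to 24 mm diameter; same origin and a like stand
- stand_a: fixed round white stand of the fitting stopper: a tube 52 mm outer diameter, 22 mm bore, 48 mm high; origin at the centre of its underside
- stand_b: fixed round white stand of the large stopper: a tube 52 mm outer diameter, 31 mm bore, 48 mm high; origin at the centre of its underside
- rack: fixed white rack, 212 mm wide (y), three bays at y = -66, 0, +66 mm, open towards its -x, no floor. Origin on the table at the middle bay's parking point; z up. Bay: channel 52 mm wide between walls, back wall's face at x = +26 mm (a bottle fully back stands at x = +3 mm). Walls and deck have round noses ending at x = -61 mm; back edge at x = +34 mm; highest point 82 mm
- slot (a point): centre of the middle bay's slot, on top of the rack's deck, 82 mm above the rack's origin. The deck spans heights 76 to 82 mm over the bottles' shoulders; each bay has a slot 35 mm wide for the neck, along the rack's x, open at -x and closed at x = +21 mm
- pad: fixed thin dark disc, 42 mm diameter, flat on the table at the parking point of the empty bay; origin at its centre
- capped_a: bystander: amber bottle of the same outline as the open one, closed by a white cap (35 mm diameter), 112 mm high in all, parked in a bay of the rack; origin at the centre of its underside, z up
- capped_b: bystander: amber bottle of the same outline as the open one, closed by a white cap (35 mm diameter), 112 mm high in all, parked in a bay of the rack; origin at the centre of its underside, z up
- jar: bystander: squat white jar with a black lid, 47 mm diameter, 44 mm high, standing loose some 160 mm in front of the rack (its -x side); origin at the centre of its underside

How it is judged:
By the outcome, as a careful person would: the job done as asked, in the order asked, and still so for the second after the job is handed in, with the robot touching nothing.
It also fails if it takes over 62 s, if anything falls off the work surface, if the arm or the gripper's body presses on something with over 40 N, if the wrist force passes 120 N, or if a joint passes its speed limit or range.

## Robot

A 6-joint arm with a two-finger parallel gripper is mounted at the origin on the work surface. World frame = base frame: x ahead of the robot, y to its left, z up, the work surface at z = 0. Lengths are in m, angles in rad, forces in N, time in s.
With the tool pointing down it reaches from about 0.375 to 0.9 m from the base axis. Payload 3.1 kg.
Tool frame: the origin (TCP) lies midway between the tips of the shut fingers; the grasp point (between the pads) lies 19 mm behind it; z points along the fingers, y is the line along which they close (so a half turn about z gives the same grasp; the last joint's range is limited). The gripper opens to 87 mm and grips with 3 to 60 N. Pads are 19 mm wide; open, the fingers measure 117 mm over their backs; the gripper's body (75 mm by 190 mm) begins 51 mm behind the grasp point.
Start: joints at [1.05, 0.527, 1.433, -0, 1.181, -0.178], TCP at [0.209, 0.589, 0.223] pointing down, gripper open.
Joint ranges: [-3.08, 3.08], [-0.75, 2.2], [0.22, 2.44], [-1.43, 4.57], [0, 2.65], [-2.85, 2.85]. Speed limits (rad/s): [2.79, 2.79, 3.14, 3.14, 3.14, 3.14].

## Interface

Orientations are given as a unit quaternion [x, y, z, w].
In Python, from rig import robot gives the robot as it stands. The module is installed in compiled form; this text tells all that it offers.
- The arm moves only by the tool play_rows, never from a script. Its arguments are lists of equal length, an entry for each row: "gripper": the closure, from -1 (fully open) to 1 (shut); "delta_pos": the shift along the tool's x, y, z in cm, a list of three; "turn": the turn, a rotation vector about the tool's x, y, z in rad, a list of three. A call has 1 to 12 rows; each row is the pose to reach, as a shift and turn from the pose commanded when the call began, along the tool's axes at that moment; what a row does not reach only later rows make up. A row lasts 1/8 s, in which the tool goes at most 62.5 mm and 10.7 degrees, less where a joint would pass 70% of its speed; a pose out of reach is approached as far as the arm can. A call with a gripper value outside its range is refused whole. The fingers move at their own pace and stop on an object; "squeeze" is the grip in N (left out, the last holds). Time passes only in rows, so rows that repeat a pose let the fingers close. It gives the time, the measured TCP pose, the force, the opening and the grip force at its end, in the units of the state.
- robot.get_obs(): the state, without advancing time (a new reading comes with each control period).
- robot.camera(name): name is "scene" or "top" or "wrist"; returns a dict with "color" (400x640x3 uint8, red, green, blue), "vfov" (degrees; the focal length in pixels is half the picture's height over the tangent of half this angle, whatever the lens; pixels are square), "cx", "cy" (the principal point, pixels), "k1" (the pictures are not rectified: a ray, as slopes to the right and down, at radius r is drawn at 1 + k1 r^2 times it, then the intrinsics apply), "R" (3x3) and "t" (3): a world point X has camera coordinates R X + t. Camera axes: x right, y down, z forward; pixel columns grow to the right and rows downward; lengths in m; the calibration is good to about 2 mm. A picture is of the moment at which its call begins. There is no depth.
- robot.hand_in(): hands the job in; it is judged then, once.
The state is a dict: "time": time; "q": joint angles; "joint_velocities": joint speeds; "joint_torque": joint torques, N m; "position": TCP position; "tool_rot": TCP orientation; "ft_force": force on the tool from outside, world axes, zero at the start; "moment": the same for the moment, N m; "grip_width": finger opening in m; "grip_force": force on a finger pad.
Only numpy, scipy, OpenCV 4.12 (cv2) and the standard library are available. Lean on these libraries where they do the work, as an engineer would, in place of code of your own. Each camera call takes 0.05 s, during which the arm holds its last target. There are 200 camera calls.

## Working session

There is one attempt and no reset: what is moved stays moved. The work goes in short steps, Python scripts to look and compute and a tool call to move; the robot and the scene stay as the last step left them, time stands still between calls to the robot, and variables do not carry over. Pictures are saved under pics/ and viewed, at most 10 in all, crops included, and the job is handed in when it is done.

Besides the shell and the picture viewer there is one more tool, called in YAML: its name, and indented under it one key for each argument. play_rows: Moves the arm, as the interface text tells. Its arguments: {"type":"object","properties":{"gripper":{"type":"array","items":{"type":"number"}},"delta_pos":{"type":"array","items":{"type":"array","items":{"type":"number"}}},"turn":{"type":"array","items":{"type":"array","items":{"type":"number"}}},"squeeze":{"type":"number"}},"required":["gripper","delta_pos","turn"]}

```bash
mkdir -p pics; cat > h.py <<'E'
import numpy as np, cv2, pickle
def K(c):
    f=200/np.tan(np.radians(c['vfov'])/2)
    return np.array([[f,0,c['cx']],[0,f,c['cy']],[0,0,1.]])
def proj(c,X):
    return cv2.projectPoints(np.atleast_2d(np.array(X,float)),cv2.Rodrigues(np.array(c['R']))[0],np.array(c['t'],float),K(c),np.array([c['k1'],0,0,0.]))[0][:,0]
def back(c,uv,z):
    uv=np.atleast_2d(np.array(uv,float))
    f=K(c); n=(uv-f[:2,2])/f[0,0]; m=n.copy()
    for _ in range(30): m=n/(1+c['k1']*(m**2).sum(1,keepdims=True))
    R=np.array(c['R']);C=-R.T@np.array(c['t'])
    d=np.c_[m,np.ones(len(m))]@R
    return C+d*((z-C[2])/d[:,2])[:,None]
def snap(n,tag):
    from rig import robot
    c=robot.camera(n); pickle.dump(c,open(f'{tag}.pkl','wb')); return c
def save(c,fn,box=None,s=1):
    im=c['color'][...,::-1]
    if box: x0,y0,x1,y1=box; im=im[y0:y1,x0:x1]
    im=cv2.resize(np.ascontiguousarray(im),None,fx=s,fy=s,interpolation=cv2.INTER_CUBIC); cv2.imwrite('pics/'+fn,im)
E
python3 - <<'E'
from h import *
from rig import robot
o=robot.get_obs(); print(o)
a=snap('scene','s0');b=snap('top','t0')
save(a,'s0.png');save(b,'t0.png')
for c in (a,b): print(c['vfov'],c['k1'],-c['R'].T@c['t'])
E
```

```text
{'time': 0.0, 'q': array([ 1.05047151e+00,  5.28462856e-01,  1.43388021e+00, -2.99567886e-05,
        1.18138149e+00, -1.78488284e-01]), 'joint_velocities': array([-1.28257363e-05, -2.44632937e-04,  6.87310232e-05,  4.52209041e-04,
       -1.18189285e-03, -6.34485208e-04]), 'joint_torque': array([-2.45559793e-03, -4.40048826e+01, -1.76587880e+01,  6.32289983e-02,
        5.81479899e-02, -1.44207370e-04]), 'position': array([0.20912166, 0.58821383, 0.22158069]), 'tool_rot': array([ 1.70081594e-01,  9.85429406e-01, -1.00628581e-03, -3.51904730e-04]), 'ft_force': array([0.97601439, 1.04023033, 1.200098  ]), 'moment': array([ 0.02177931, -0.04986744,  0.01888149]), 'grip_force': 0.0, 'grip_width': 0.08703263473420167}
44.029979669569684 -0.02190119771303826 [ 0.99535213 -0.57981149  0.72268433]
42.268794437656354 -0.055054289461016974 [ 0.42623478 -0.05680829  1.18840847]
```

View pics/s0.png

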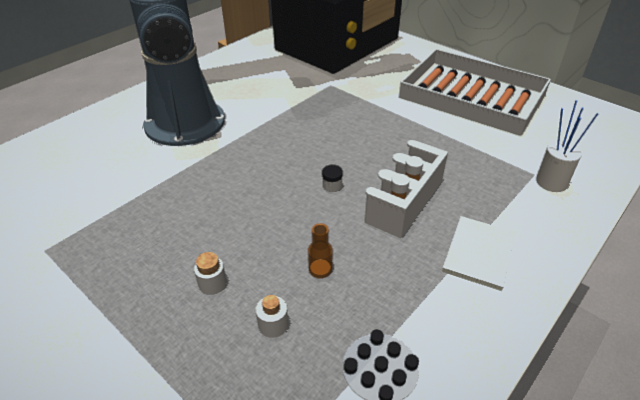

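View pics/t0.png

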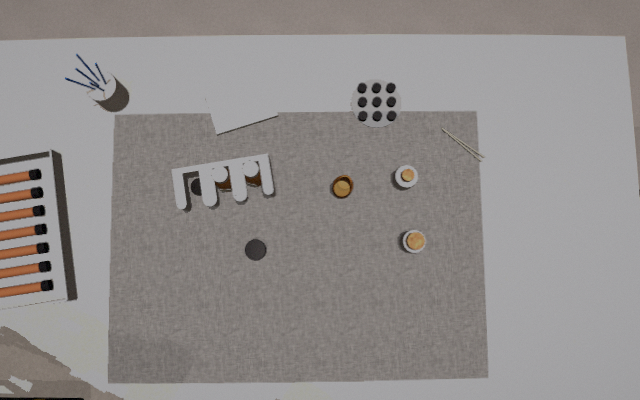

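Scene: open bottle at top px ~(343,187), fitting stopper ~(406,176), big one ~(414,241), jar ~(256,250), rack with bays opening downwards in the image (towards the robot), empty bay at left (dark pad ~(197,187)). Closer crops now.

```bash
python3 - <<'E'
from h import *
b=pickle.load(open('t0.pkl','rb')); a=pickle.load(open('s0.pkl','rb'))
def crop(c,box,s):
    x0,y0,x1,y1=box; im=c['color'][y0:y1,x0:x1,::-1]
    return cv2.resize(np.ascontiguousarray(im),None,fx=s,fy=s,interpolation=cv2.INTER_CUBIC)
L=crop(b,(165,145,285,215),6.0)[:, :]
cv2.imwrite('pics/c1.png',L)   # 720x420
M=crop(b,(320,150,440,220),6.0); cv2.imwrite('pics/c2.png',M)
E
```

```text
(no output)
```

View pics/c1.png

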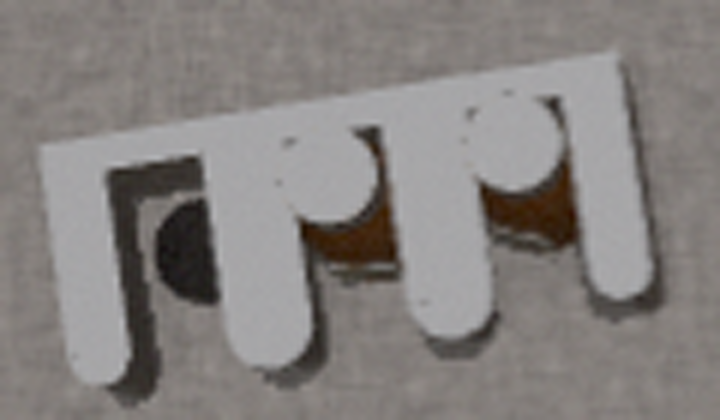

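View pics/c2.png

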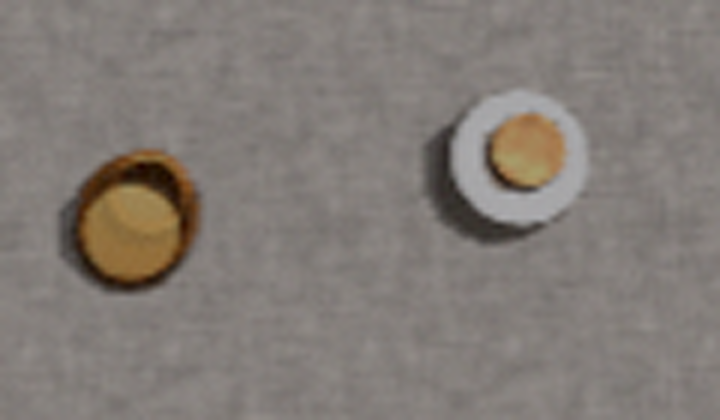

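Crops show: rack back corners at crop (40,147) and (617,54), nose tips (100,385), (268,370), (450,340), (622,300); bottle outline 75–200 × 150–290; stopper head centre (528,150), stand ring centre (519,158). I'll fit poses with both cameras.

```bash
cat >> h.py <<'E'
def circ(x,y,z,r,n=40):
    t=np.linspace(0,2*np.pi,n,endpoint=False); return np.c_[x+r*np.cos(t),y+r*np.sin(t),np.full(n,z)]
def sil(c,x,y,prof,z0=0,sc=4,box=None):
    m=np.zeros((400*sc,640*sc),np.uint8)
    for (za,ra),(zb,rb) in zip(prof[:-1],prof[1:]):
        h=cv2.convexHull(((proj(c,np.r_[circ(x,y,z0+za,ra),circ(x,y,z0+zb,rb)])+.5)*sc-.5).astype(np.float32))
        cv2.fillPoly(m,[np.round(h).astype(np.int32)],1)
    return m
BOT=[(0,.023),(.055,.023),(.070,.015),(.108,.015)]
E
cat > m1.py <<'E'
from h import *
from scipy.optimize import least_squares, minimize
b=pickle.load(open('t0.pkl','rb')); a=pickle.load(open('s0.pkl','rb'))
px=lambda p,o:(np.array(p,float)+.5)/6-.5+np.array(o)
# rack
P=px([(40,147),(617,54),(100,385),(268,370),(450,340),(622,300),(108,172),(203,157)],(165,145))
Lc=np.array([(34,106),(34,-106),(-61,94.75),(-61,33),(-61,-33),(-61,-94.75),(21,83.5),(21,48.5)])/1e3
W=back(b,P,.082)[:,:2]
def r(p):
    c,s=np.cos(p[2]),np.sin(p[2]); return (Lc@np.array([[c,s],[-s,c]])+p[:2]-W).ravel()
s=least_squares(r,[.5,.2,0]); print('rack',s.x,np.round(s.fun.reshape(-1,2)*1e3,1))
c_,s_=np.cos(s.x[2]),np.sin(s.x[2])
for lx in(-.1,0,.003): print('bay',lx,s.x[:2]+[c_*lx-s_*.066,s_*lx+c_*.066])
print('stop',back(b,px((528,150),(320,150)),.066),'stand',back(b,px((519,158),(320,150)),.048))
def mask(c,box):
    hsv=cv2.cvtColor(c['color'],cv2.COLOR_RGB2HSV); m=(hsv[...,1]>90)
    o=np.zeros_like(m);x0,y0,x1,y1=box;o[y0:y1,x0:x1]=m[y0:y1,x0:x1]
    o=cv2.morphologyEx(o.astype(np.uint8),cv2.MORPH_CLOSE,np.ones((5,5)));return o
for c,box,n in((b,(325,165,365,205),'top'),(a,(295,215,345,285),'scene')):
    m=mask(c,box); M=cv2.resize(m,None,fx=4,fy=4,interpolation=cv2.INTER_NEAREST)
    def f(p):
        q=sil(c,p[0],p[1],BOT); return 1-(q&M).sum()/(q|M).sum()
    ys,xs=np.nonzero(m); print(n,m.sum(),xs.min(),xs.max(),ys.min(),ys.max())
    x0=back(b,(341,189),.03)[0,:2]
    o=minimize(f,x0,method='Nelder-Mead',options=dict(initial_simplex=x0+np.array([[0,0],[.01,0],[0,.01]]),xatol=1e-4)); print(n,o.x,o.fun)
print('jar',back(b,(256,250),.044))
E
python3 m1.py
```

```text
rack [0.61663131 0.13059765 0.14878591] [[ 1.7  1.1]
 [ 1.5  0.5]
 [-3.7 -0.9]
 [ 0.7 -1.6]
 [ 0.5 -1.6]
 [-4.1 -0.9]
 [ 1.7  1.8]
 [ 1.8  1.6]]
bay -0.1 [0.50795246 0.18104471]
bay 0 [0.60684763 0.19586847]
bay 0.003 [0.60981449 0.19631318]
stop [[ 0.61768321 -0.27710274  0.066     ]] stand [[ 0.6177596  -0.27715308  0.048     ]]
top 374 332 352 175 197
top [ 0.59811596 -0.13355609] 0.09187547456340162
scene 1041 308 331 223 277
scene [ 0.59373637 -0.13194413] 0.1049548581255374
jar [[0.45669009 0.05913637 0.044     ]]
```

```bash
cat >> h.py <<'E'
from scipy.spatial.transform import Rotation as Ro
YR=0.1488
def go(x,y,z,yaw=YR):
    """shift (cm) and turn to a pose: tool down, tool y along the yawed y"""
    from rig import robot
    o=robot.get_obs(); R=Ro.from_quat(o['tool_rot'])
    c,s=np.cos(yaw),np.sin(yaw); T=Ro.from_matrix(np.array([[-c,-s,0],[-s,c,0],[0,0,-1]]).T.T)
    d=R.inv().apply(np.array([x,y,z])-o['position'])*100; w=(R.inv()*T).as_rotvec()
    print('pos',np.round(o['position'],4),'d cm',np.round(d,2),'turn',np.round(w,3))
E
python3 - <<'E'
from h import *
go(.596,-.133,.225)
E
```

```text
pos [0.2091 0.5883 0.2217] d cm [-60.63 -54.99  -0.25] turn [-0.002 -0.001 -0.491]
```

play_rows:
  gripper: [-1, -1, -1, -1, -1, -1, -1, -1, -1, -1, -1, -1]
  delta_pos:
    - [-4, -3.7, 0]
    - [-9, -8.2, 0]
    - [-14, -12.7, 0]
    - [-19, -17.2, -0.1]
    - [-24, -21.8, -0.1]
    - [-29, -26.3, -0.1]
    - [-34, -30.8, -0.1]
    - [-39, -35.4, -0.2]
    - [-44, -39.9, -0.2]
    - [-49, -44.4, -0.2]
    - [-54, -49, -0.2]
    - [-58, -52.6, -0.2]
  turn:
    - [0, 0, -0.05]
    - [0, 0, -0.1]
    - [0, 0, -0.15]
    - [0, 0, -0.2]
    - [0, 0, -0.25]
    - [0, 0, -0.3]
    - [0, 0, -0.35]
    - [0, 0, -0.4]
    - [0, 0, -0.45]
    - [0, 0, -0.49]
    - [0, 0, -0.49]
    - [0, 0, -0.49]

```text
time: 1.6
position: [0.5606, -0.0669, 0.2242]
tool_rot: [-0.074, 0.997, 0.0, -0.0]
ft_force: [0.2, -0.2, -0.2]
grip_width: 0.0872
grip_force: 0.0
```

```bash
python3 - <<'E'
from h import *
go(.596,-.133,.225)
E
```

```text
pos [ 0.5606 -0.0669  0.2242] d cm [-2.53 -7.06 -0.09] turn [ 0.001 -0.    -0.001]
```

play_rows:
  gripper: [-1, -1]
  delta_pos:
    - [0, 0, 0]
    - [0, 0, 0]
  turn:
    - [0, 0, 0]
    - [0, 0, 0]

```text
time: 1.85
position: [0.5592, -0.0647, 0.2238]
tool_rot: [-0.074, 0.997, 0.001, -0.001]
ft_force: [0.6, 0.4, 0.2]
grip_width: 0.0874
grip_force: 0.0
```

```bash
python3 - <<'E'
from h import *
go(.596,-.133,.225)
E
```

```text
pos [ 0.5592 -0.0647  0.2238] d cm [-2.64 -7.29 -0.14] turn [ 0.002 -0.002 -0.002]
```

play_rows:
  gripper: [-1, -1, -1, -1]
  delta_pos:
    - [-1.3, -3.6, 0]
    - [-2.6, -7.3, -0.1]
    - [-2.6, -7.3, -0.1]
    - [-2.6, -7.3, -0.1]
  turn:
    - [0, 0, 0]
    - [0, 0, 0]
    - [0, 0, 0]
    - [0, 0, 0]

```text
time: 2.35
position: [0.5954, -0.1313, 0.2251]
tool_rot: [-0.075, 0.997, 0.001, -0.001]
ft_force: [-0.2, 0.2, -0.1]
grip_width: 0.0873
grip_force: 0.0
```

```bash
python3 - <<'E'
from h import *
w=snap('wrist','w1'); save(w,'w1.png')
print(-w['R'].T@w['t'],w['R'])
print(proj(w,[(.596,-.133,.108),(.596,-.133,0)]))
go(.596,-.133,.105)
E
```

```text
[ 0.51960522 -0.14320679  0.38750779] [[-0.14887329  0.98885512  0.00151233]
 [ 0.95100007  0.14275472  0.27426257]
 [ 0.27099006  0.04226859 -0.96165366]]
[[318.06292149 196.85255062]
 [318.44766259 172.13878378]]
pos [ 0.5955 -0.1312  0.2252] d cm [-0.05 -0.21 12.02] turn [ 0.002 -0.002  0.001]
```

View pics/w1.png

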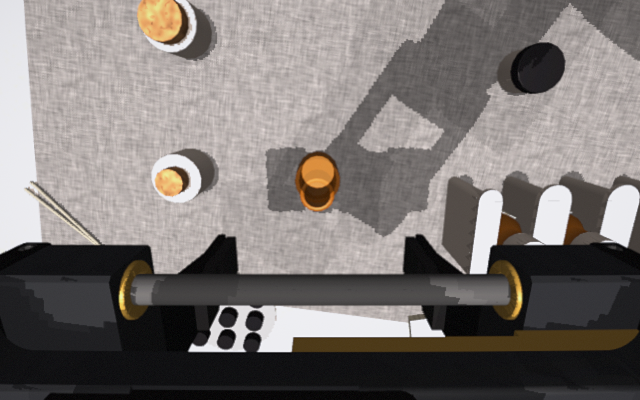

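The bottle sits at (317,152–212), mouth about (317,196), matching my prediction (318,197). I'll fit it and the stopper in this view.

```bash
cat > m2.py <<'E'
from h import *
from scipy.optimize import minimize
w=pickle.load(open('w1.pkl','rb'))
hsv=cv2.cvtColor(w['color'],cv2.COLOR_RGB2HSV)
def fit(box,prof,z0,x0,thr=110):
    m=np.zeros((400,640),np.uint8);x,y,X,Y=box;m[y:Y,x:X]=(hsv[y:Y,x:X,1]>thr)
    m=cv2.morphologyEx(m,cv2.MORPH_CLOSE,np.ones((7,7)));M=cv2.resize(m,None,fx=4,fy=4,interpolation=cv2.INTER_NEAREST)
    def f(p): q=sil(w,p[0],p[1],prof,z0); return 1-(q&M).sum()/(q|M).sum()
    x0=np.array(x0);o=minimize(f,x0,method='Nelder-Mead',options=dict(initial_simplex=x0+np.array([[0,0],[.008,0],[0,.008]]),xatol=1e-4))
    ys,xs=np.nonzero(m);print(o.x,o.fun,xs.min(),xs.max(),ys.min(),ys.max())
fit((285,140,350,225),BOT,0,(.596,-.133))
fit((145,155,200,205),[(0,.014),(.018,.014)],.048,(.6177,-.277))
E
python3 m2.py
```

```text
[ 0.59419083 -0.13457299] 0.05279892651906304 295 339 152 210
[ 0.6153748  -0.27788477] 0.16352155077465302 156 187 167 195
```

play_rows:
  gripper: [-1, -1, -1, -1, -0.2, 0.0, 0.2, 0.4, 0.5, 0.5]
  delta_pos:
    - [0.1, -0.2, 5]
    - [0.1, -0.2, 10]
    - [0.1, -0.2, 13.9]
    - [0.1, -0.2, 13.9]
    - [0.1, -0.2, 13.9]
    - [0.1, -0.2, 13.9]
    - [0.1, -0.2, 13.9]
    - [0.1, -0.2, 13.9]
    - [0.1, -0.2, 13.9]
    - [0.1, -0.2, 13.9]
  turn:
    - [0, 0, 0]
    - [0, 0, 0]
    - [0, 0, 0]
    - [0, 0, 0]
    - [0, 0, 0]
    - [0, 0, 0]
    - [0, 0, 0]
    - [0, 0, 0]
    - [0, 0, 0]
    - [0, 0, 0]
  squeeze: 15

```text
time: 3.65
position: [0.5959, -0.1356, 0.0866]
tool_rot: [-0.074, 0.997, -0.0, -0.0]
ft_force: [-0.5, -0.2, 0.3]
grip_width: 0.0349
grip_force: 0.0
```

```bash
python3 - <<'E'
from h import *
from rig import robot
go(.595,-.1335,.096); print(robot.get_obs()['grip_width'],robot.get_obs()['grip_force'])
s=snap('scene','s1'); save(s,'s1.png',(250,130,430,260),4)
E
```

```text
pos [ 0.5959 -0.1356  0.0866] d cm [ 0.06  0.22 -0.94] turn [-0.    -0.    -0.001]
0.03486311089277036 0.0
```

View pics/s1.png

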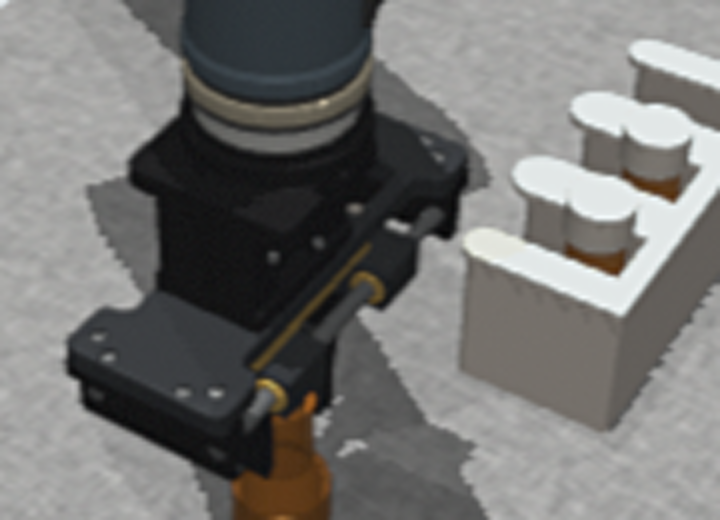

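The bottle's neck stands between the fingers and is upright, with a ~5 mm gap still to close. Closing further.

play_rows:
  gripper: [0.6, 0.7, 0.8, 0.8]
  delta_pos:
    - [0, 0, 0]
    - [0, 0, 0]
    - [0, 0, 0]
    - [0, 0, 0]
  turn:
    - [0, 0, 0]
    - [0, 0, 0]
    - [0, 0, 0]
    - [0, 0, 0]
  squeeze: 15

```text
time: 4.2
position: [0.5959, -0.1355, 0.0865]
tool_rot: [-0.074, 0.997, 0.0, -0.0]
ft_force: [-0.2, -1.0, 0.0]
grip_width: 0.0292
grip_force: 15.0
```

```bash
cat >> h.py <<'E'
def st():
    from rig import robot
    o=robot.get_obs(); print({k:np.round(o[k],4).tolist() for k in('time','position','ft_force','moment','grip_width','grip_force')})
E
python3 - <<'E'
from h import *
st(); go(.508,.181,.120)
go(.508,.181,.087)
E
```

```text
{'time': 4.2, 'position': [0.5959, -0.1355, 0.0865], 'ft_force': [-0.1696, -0.9628, 0.0416], 'moment': [0.0971, 0.003, -0.0239], 'grip_width': 0.0292, 'grip_force': 14.9873}
pos [ 0.5959 -0.1355  0.0865] d cm [ 4.02 32.6  -3.35] turn [ 0.    -0.    -0.001]
pos [ 0.5959 -0.1355  0.0865] d cm [ 4.02 32.6  -0.05] turn [ 0.    -0.    -0.001]
```

play_rows:
  gripper: [0.8, 0.8, 0.8, 0.8, 0.8, 0.8, 0.8, 0.8, 0.8, 0.8, 0.8, 0.8]
  delta_pos:
    - [0, 0, -2]
    - [1, 0, -4.5]
    - [3, 1, -6]
    - [4, 4, -6]
    - [4, 8, -6]
    - [4, 12, -6]
    - [4, 16, -6]
    - [4, 20, -6]
    - [4, 24, -6]
    - [4, 28, -6]
    - [4, 31.5, -6]
    - [4, 32.6, -6]
  turn:
    - [0, 0, 0]
    - [0, 0, 0]
    - [0, 0, 0]
    - [0, 0, 0]
    - [0, 0, 0]
    - [0, 0, 0]
    - [0, 0, 0]
    - [0, 0, 0]
    - [0, 0, 0]
    - [0, 0, 0]
    - [0, 0, 0]
    - [0, 0, 0]

```text
time: 5.7
position: [0.5076, 0.1827, 0.1464]
tool_rot: [-0.075, 0.997, -0.0, -0.0]
ft_force: [-0.3, -1.3, -0.4]
grip_width: 0.0291
grip_force: 15.2
```

```bash
python3 - <<'E'
from h import *
st(); w=snap('wrist','w2'); save(w,'w2.png')
c,s=np.cos(YR),np.sin(YR)
L=np.array([(34,106),(34,-106),(-61,94.75),(-61,33),(-61,-33),(-61,-94.75),(21,83.5),(21,48.5)])/1e3
X=np.c_[.6166+c*L[:,0]-s*L[:,1],.1306+s*L[:,0]+c*L[:,1],np.full(8,.082)]
print(proj(w,X).round(1))
go(.508,.181,.0875)
E
```

```text
{'time': 5.7, 'position': [0.5076, 0.1827, 0.1464], 'ft_force': [-0.3275, -1.3098, -0.4474], 'moment': [0.0017, -0.007, 0.008], 'grip_width': 0.0291, 'grip_force': 15.2115}
[[367.  371.7]
 [108.9 370.3]
 [357.  266.6]
 [273.3 266.4]
 [184.2 266.1]
 [101.5 265.7]
 [339.7 358.6]
 [296.3 358.5]]
pos [0.5076 0.183  0.1464] d cm [-0.01 -0.2   5.89] turn [ 0.001 -0.     0.002]
```

View pics/w2.png

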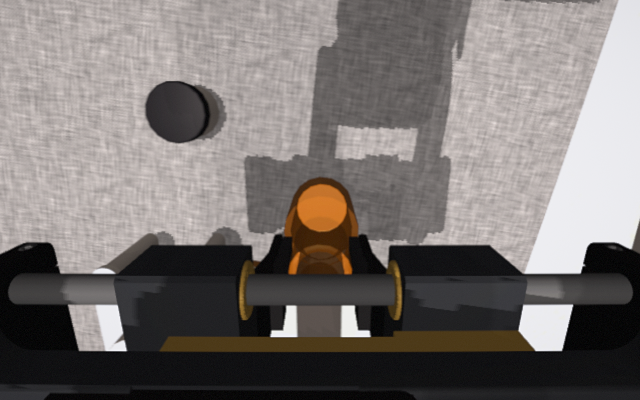

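The bottle hangs upright; through the fingers I see the slot between white fingers (edges ~298 and ~342 at row 330). Enlarging that part to centre on the slot.

```bash
python3 - <<'E'
from h import *
w=pickle.load(open('w2.pkl','rb'));save(w,'w2c.png',(260,290,380,345),6)
c,s=np.cos(YR),np.sin(YR)
for z in(.082,.076):
  for ly in(83.5,48.5):
    for lx in(-40,-20,0):
      l=np.array([lx,ly])/1e3;print(z,ly,lx,proj(w,[.6166+c*l[0]-s*l[1],.1306+s*l[0]+c*l[1],z]).round(1))
g=w['color'].astype(int)[[320,328,334],262:380].mean(2).round().astype(int)
for r in g: print(r.tolist())
E
```

```text
0.082 83.5 -40 [[341.2 291.8]]
0.082 83.5 -20 [[340.7 314.7]]
0.082 83.5 0 [[340.2 336.6]]
0.082 48.5 -40 [[294.9 291.7]]
0.082 48.5 -20 [[295.4 314.6]]
0.082 48.5 0 [[295.9 336.5]]
0.076 83.5 -40 [[340.8 287.6]]
0.076 83.5 -20 [[340.3 310.1]]
0.076 83.5 0 [[339.8 331.7]]
0.076 48.5 -40 [[295.4 287.5]]
0.076 48.5 -20 [[295.9 310. ]]
0.076 48.5 0 [[296.4 331.6]]
[8, 10, 11, 9, 11, 6, 8, 6, 20, 34, 35, 33, 35, 34, 36, 34, 33, 35, 33, 35, 25, 38, 134, 221, 238, 238, 237, 237, 237, 237, 237, 237, 238, 230, 187, 119, 83, 83, 84, 84, 84, 86, 84, 85, 85, 84, 83, 85, 84, 83, 85, 85, 85, 85, 84, 85, 84, 85, 84, 85, 86, 85, 84, 84, 85, 85, 85, 84, 85, 84, 84, 83, 83, 81, 81, 82, 80, 81, 115, 175, 227, 237, 237, 237, 237, 237, 237, 237, 237, 237, 237, 237, 238, 225, 143, 42, 22, 34, 34, 34, 35, 35, 33, 35, 34, 34, 34, 31, 24, 4, 3, 6, 6, 6, 4, 5, 8, 8]
[7, 7, 7, 8, 4, 6, 6, 5, 15, 28, 32, 32, 29, 31, 31, 30, 29, 29, 30, 27, 54, 168, 240, 238, 236, 237, 236, 237, 237, 237, 237, 237, 238, 231, 198, 140, 85, 82, 85, 84, 84, 84, 84, 83, 83, 81, 80, 81, 82, 83, 84, 84, 85, 85, 84, 84, 84, 84, 84, 83, 82, 81, 82, 82, 83, 84, 84, 85, 84, 85, 86, 84, 82, 83, 81, 82, 79, 79, 117, 183, 229, 238, 237, 237, 237, 236, 237, 237, 237, 237, 237, 237, 237, 238, 239, 186, 61, 24, 30, 27, 29, 29, 28, 29, 28, 32, 32, 27, 20, 7, 4, 3, 6, 7, 6, 6, 8, 8]
[6, 7, 4, 6, 5, 7, 6, 32, 122, 215, 242, 240, 239, 239, 239, 239, 239, 239, 239, 239, 239, 238, 239, 239, 238, 239, 239, 239, 239, 238, 239, 239, 239, 237, 214, 146, 90, 79, 81, 81, 82, 80, 81, 80, 81, 81, 81, 82, 82, 81, 81, 82, 81, 81, 81, 81, 81, 81, 81, 80, 81, 80, 81, 81, 80, 82, 81, 81, 80, 80, 80, 80, 81, 81, 81, 81, 80, 82, 133, 194, 230, 237, 237, 236, 236, 236, 237, 237, 237, 237, 237, 237, 236, 238, 238, 239, 239, 239, 239, 239, 239, 238, 239, 238, 239, 240, 240, 196, 97, 21, 4, 5, 4, 5, 3, 6, 11, 4]
```

View pics/w2c.png

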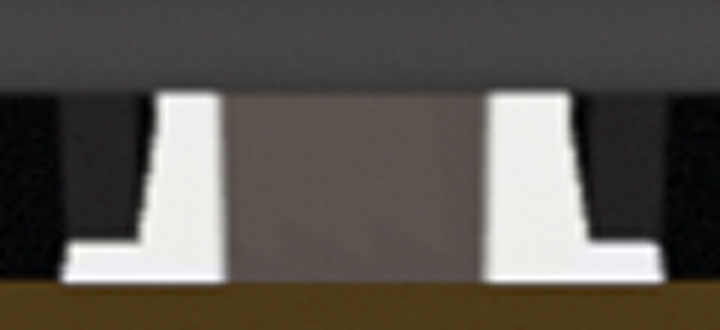

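```bash
python3 - <<'E'
from h import *
w=pickle.load(open('w2.pkl','rb'))
from rig import robot
o=robot.get_obs(); R=Ro.from_quat(o['tool_rot']).as_matrix()
for a in(0,-.05,-.1):
  for z in(.0,.03,.064): print(a,z,proj(w,o['position']+R@[a,0,z]).round(1))
hsv=cv2.cvtColor(w['color'],cv2.COLOR_RGB2HSV)
for r in(195,205,215,225,230): 
    x=np.nonzero((hsv[r,270:380,1]>90))[0]+270; print(r,x.min(),x.max())
E
```

```text
0 0.0 [[321.1 256.2]]
0 0.03 [[321.  234.7]]
0 0.064 [[320.9 216.6]]
-0.05 0.0 [[321.  337.1]]
-0.05 0.03 [[320.9 306.5]]
-0.05 0.064 [[320.8 280.1]]
-0.1 0.0 [[320.9 406.5]]
-0.1 0.03 [[320.8 369.4]]
-0.1 0.064 [[320.8 336.9]]
195 294 348
205 291 351
215 287 354
225 285 357
230 284 357
```

play_rows:
  gripper: [0.8, 0.8, 0.8, 0.8, 0.8, 0.8, 0.8, 0.8, 0.8, 0.8]
  delta_pos:
    - [0, -0.15, 3]
    - [0, -0.15, 5]
    - [0, -0.15, 5.85]
    - [0, -0.15, 5.85]
    - [-2, -0.15, 5.85]
    - [-4, -0.15, 5.85]
    - [-5.5, -0.15, 5.85]
    - [-7, -0.15, 5.85]
    - [-8, -0.15, 5.85]
    - [-8, -0.15, 5.85]
  turn:
    - [0, 0, 0]
    - [0, 0, 0]
    - [0, 0, 0]
    - [0, 0, 0]
    - [0, 0, 0]
    - [0, 0, 0]
    - [0, 0, 0]
    - [0, 0, 0]
    - [0, 0, 0]
    - [0, 0, 0]

```text
time: 7.0
position: [0.5886, 0.1912, 0.0886]
tool_rot: [-0.074, 0.997, -0.0, 0.001]
ft_force: [-0.1, 0.6, -1.6]
grip_width: 0.029
grip_force: 15.2
```

```bash
python3 - <<'E'
from h import *
st(); go(.6098,.1968,.0875)
w=snap('wrist','w3');s=snap('scene','s3');t=snap('top','t3')
A=cv2.resize(np.ascontiguousarray(w['color'][150:350,220:420,::-1]),(500,500),interpolation=cv2.INTER_CUBIC)
B=cv2.resize(np.ascontiguousarray(s['color'][110:250,340:460,::-1]),(300,350),interpolation=cv2.INTER_CUBIC)
C=np.zeros((500,800,3),np.uint8);C[:,:500]=A;C[:350,500:]=B;cv2.imwrite('pics/w3.png',C)
E
```

```text
{'time': 7.0, 'position': [0.5886, 0.1912, 0.0886], 'ft_force': [-0.0909, 0.6361, -1.6336], 'moment': [0.0805, 0.0377, -0.0322], 'grip_width': 0.029, 'grip_force': 15.2107}
pos [0.5886 0.1912 0.0886] d cm [-2.18  0.24  0.11] turn [-0.     0.002 -0.001]
```

View pics/w3.png

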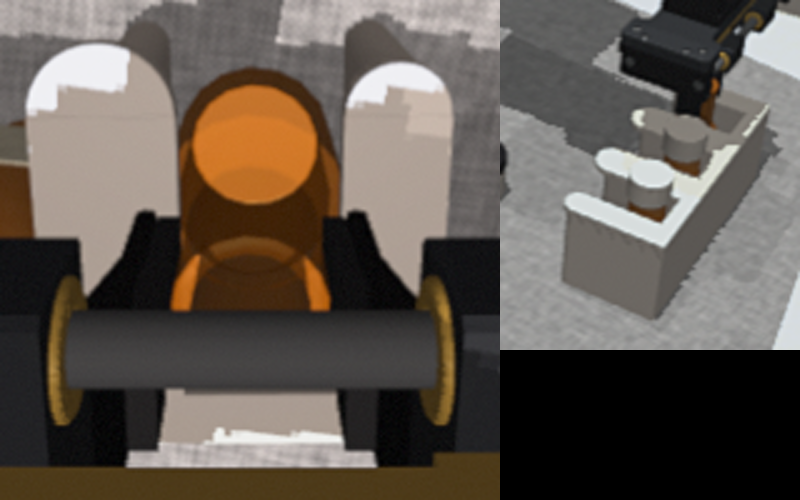

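The bottle is in the bay with its neck in the slot, about 2 mm towards the left (-y) wall. Correct that, then go on inward.

play_rows:
  gripper: [0.8, 0.8, 0.8, 0.8, 0.8]
  delta_pos:
    - [0, 0.2, 0]
    - [0, 0.2, 0]
    - [-0.8, 0.2, 0]
    - [-1.6, 0.2, 0]
    - [-1.6, 0.2, 0]
  turn:
    - [0, 0, 0]
    - [0, 0, 0]
    - [0, 0, 0]
    - [0, 0, 0]
    - [0, 0, 0]

```text
time: 7.78
position: [0.6045, 0.1958, 0.0882]
tool_rot: [-0.074, 0.997, 0.0, 0.001]
ft_force: [0.3, 0.2, -0.9]
grip_width: 0.029
grip_force: 15.2
```

```bash
python3 - <<'E'
from h import *
st(); go(.6098,.1968,.0875)
E
```

```text
{'time': 7.775, 'position': [0.6045, 0.1958, 0.0882], 'ft_force': [0.3403, 0.2476, -0.9407], 'moment': [0.0185, 0.0854, 0.0083], 'grip_width': 0.029, 'grip_force': 15.2107}
pos [0.6045 0.1958 0.0882] d cm [-0.54  0.03  0.07] turn [-0.     0.002 -0.001]
```

play_rows:
  gripper: [0.8, 0.8]
  delta_pos:
    - [-0.4, 0, 0.1]
    - [-0.4, 0, 0.1]
  turn:
    - [0, 0, 0]
    - [0, 0, 0]

```text
time: 8.02
position: [0.6067, 0.1963, 0.0867]
tool_rot: [-0.074, 0.997, -0.0, -0.001]
ft_force: [-0.4, 0.6, -1.7]
grip_width: 0.0294
grip_force: 15.2
```

play_rows:
  gripper: [0.8, 0.8]
  delta_pos:
    - [-0.2, 0, 0]
    - [-0.2, 0, 0]
  turn:
    - [0, 0, 0]
    - [0, 0, 0]

```text
time: 8.28
position: [0.6078, 0.1965, 0.0868]
tool_rot: [-0.074, 0.997, -0.0, -0.001]
ft_force: [-3.4, -0.1, 0.0]
grip_width: 0.0292
grip_force: 15.0
```

play_rows:
  gripper: [0.8, 0.8]
  delta_pos:
    - [-0.15, 0, 0]
    - [-0.15, 0, 0]
  turn:
    - [0, 0, 0]
    - [0, 0, 0]

```text
time: 8.52
position: [0.6096, 0.1971, 0.0872]
tool_rot: [-0.074, 0.997, 0.0, -0.001]
ft_force: [-5.4, 1.1, 3.1]
grip_width: 0.0296
grip_force: 15.0
```

```bash
python3 - <<'E'
from h import *
st(); go(.6098,.1968,.0875)
w=snap('wrist','w4');s=snap('scene','s4')
A=cv2.resize(np.ascontiguousarray(w['color'][150:350,220:420,::-1]),(500,500),interpolation=cv2.INTER_CUBIC)
B=cv2.resize(np.ascontiguousarray(s['color'][110:250,340:460,::-1]),(300,350),interpolation=cv2.INTER_CUBIC)
C=np.zeros((500,800,3),np.uint8);C[:,:500]=A;C[:350,500:]=B;cv2.imwrite('pics/w4.png',C)
E
```

```text
{'time': 8.525, 'position': [0.6096, 0.1971, 0.0872], 'ft_force': [-5.4274, 1.085, 3.0671], 'moment': [0.1506, 0.9793, 0.0129], 'grip_width': 0.0296, 'grip_force': 14.982}
pos [0.6096 0.1971 0.0872] d cm [-0.02 -0.03 -0.03] turn [ 0.001 -0.002 -0.001]
```

View pics/w4.png

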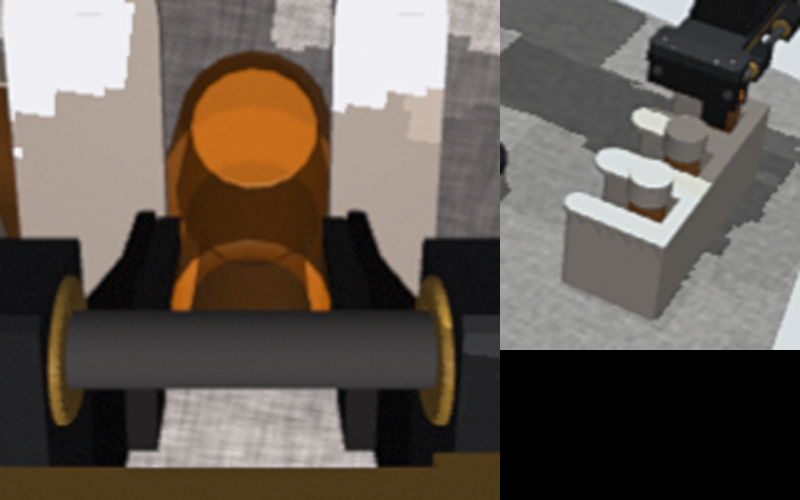

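Bottle touched the back wall (force onset near x = 0.607) and tilted ~3° in the grip. I'll release so it stands flat, then regrip and set it back lightly.

play_rows:
  gripper: [0.8, 0.8, 0.3, 0.1, 0.05, 0.05, 0.05]
  delta_pos:
    - [0.2, 0, 0]
    - [0.2, 0, 0]
    - [0.2, 0, 0]
    - [0.2, 0, 0]
    - [0.2, 0, 0]
    - [0.2, 0, 0]
    - [0.2, 0, 0]
  turn:
    - [0, 0, 0]
    - [0, 0, 0]
    - [0, 0, 0]
    - [0, 0, 0]
    - [0, 0, 0]
    - [0, 0, 0]
    - [0, 0, 0]

```text
time: 9.5
position: [0.6088, 0.1965, 0.0871]
tool_rot: [-0.074, 0.997, -0.0, 0.0]
ft_force: [0.1, -0.4, 0.6]
grip_width: 0.0412
grip_force: 0.0
```

```bash
python3 - <<'E'
from h import *
st()
w=snap('wrist','w5')
A=cv2.resize(np.ascontiguousarray(w['color'][150:350,220:420,::-1]),(500,500),interpolation=cv2.INTER_CUBIC)
cv2.imwrite('pics/w5.png',A)
E
```

```text
{'time': 9.5, 'position': [0.6088, 0.1965, 0.0871], 'ft_force': [0.0965, -0.4012, 0.6198], 'moment': [-0.0107, 0.0063, 0.0027], 'grip_width': 0.0412, 'grip_force': 0.0}
```

View pics/w5.png

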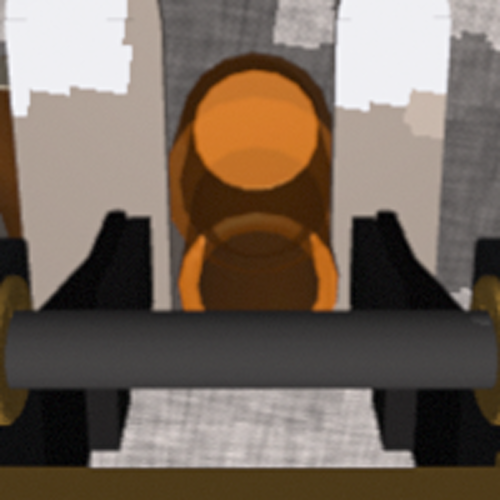

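Bottle now stands upright, roughly 3–4 mm short of the back (base disc centre crop (257,130), mouth ring moved back). Regrip 4 mm further front, lift slightly.

play_rows:
  gripper: [0.05, 0.05, 0.4, 0.7, 0.8, 0.8, 0.8, 0.8]
  delta_pos:
    - [0.4, 0, 0]
    - [0.4, 0, 0]
    - [0.4, 0, 0]
    - [0.4, 0, 0]
    - [0.4, 0, 0]
    - [0.4, 0, 0]
    - [0.4, 0, -0.15]
    - [0.4, 0, -0.15]
  turn:
    - [0, 0, 0]
    - [0, 0, 0]
    - [0, 0, 0]
    - [0, 0, 0]
    - [0, 0, 0]
    - [0, 0, 0]
    - [0, 0, 0]
    - [0, 0, 0]

```text
time: 10.55
position: [0.6046, 0.1958, 0.0885]
tool_rot: [-0.074, 0.997, -0.0, -0.0]
ft_force: [0.3, -0.5, -1.4]
grip_width: 0.0292
grip_force: 15.0
```

play_rows:
  gripper: [0.8, 0.8]
  delta_pos:
    - [-0.2, 0, 0]
    - [-0.2, 0, 0]
  turn:
    - [0, 0, 0]
    - [0, 0, 0]

```text
time: 10.8
position: [0.6067, 0.1962, 0.0884]
tool_rot: [-0.074, 0.997, 0.0, -0.0]
ft_force: [0.5, 0.5, -1.3]
grip_width: 0.0289
grip_force: 15.0
```

play_rows:
  gripper: [0.8, 0.8]
  delta_pos:
    - [-0.1, 0, 0]
    - [-0.1, 0, 0]
  turn:
    - [0, 0, 0]
    - [0, 0, 0]

```text
time: 11.05
position: [0.607, 0.1963, 0.0884]
tool_rot: [-0.074, 0.997, -0.0, -0.001]
ft_force: [-0.5, 0.2, -0.8]
grip_width: 0.0292
grip_force: 15.0
```

play_rows:
  gripper: [0.8, 0.8]
  delta_pos:
    - [-0.1, 0, 0]
    - [-0.1, 0, 0]
  turn:
    - [0, 0, 0]
    - [0, 0, 0]

```text
time: 11.3
position: [0.6075, 0.1964, 0.0884]
tool_rot: [-0.074, 0.997, -0.0, -0.001]
ft_force: [-3.6, -0.8, 1.1]
grip_width: 0.029
grip_force: 15.0
```

play_rows:
  gripper: [0.8, 0.8]
  delta_pos:
    - [-0.1, 0, 0]
    - [-0.1, 0, 0]
  turn:
    - [0, 0, 0]
    - [0, 0, 0]

```text
time: 11.55
position: [0.6089, 0.1968, 0.0884]
tool_rot: [-0.074, 0.997, 0.0, -0.001]
ft_force: [-4.0, 0.1, 1.7]
grip_width: 0.0291
grip_force: 15.0
```

```bash
cat > bd.py <<'E'
from h import *
import sys
# bright base disc and mouth ring in the wrist view
for n in sys.argv[1:]:
    w=pickle.load(open(n+'.pkl','rb')); hsv=cv2.cvtColor(w['color'],cv2.COLOR_RGB2HSV)
    m=np.zeros((400,640),np.uint8); m[165:235,280:365]=((hsv[...,1]>150)&(hsv[...,2]>150))[165:235,280:365]
    k,l,s,c=cv2.connectedComponentsWithStats(m); i=1+s[1:,4].argmax(); u=c[i]; print(n,s[i],u.round(1),'base',back(w,u,.003).round(4))
E
python3 - <<'E'
from h import *
st(); snap('wrist','w6')
E
python3 bd.py w2 w3 w4 w5 w6
```

```text
{'time': 11.55, 'position': [0.6089, 0.1968, 0.0884], 'ft_force': [-4.0289, 0.118, 1.658], 'moment': [0.0683, 0.8807, -0.0269], 'grip_width': 0.0291, 'grip_force': 14.9924}
w2 [ 297  184   50   48 1815] [321.4 207.5] base [[0.5253 0.1864 0.003 ]]
w3 [ 297  184   50   47 1812] [321.5 207.4] base [[0.5887 0.192  0.003 ]]
w4 [ 297  178   49   47 1803] [321.3 201. ] base [[0.604  0.1969 0.003 ]]
w5 [ 297  178   50   48 1829] [321.9 201.7] base [[0.6038 0.1969 0.003 ]]
w6 [ 296  179   50   47 1800] [320.7 202.4] base [[0.6049 0.1965 0.003 ]]
```

play_rows:
  gripper: [0.3, 0.1, 0.05, 0.05, 0.05, 0.05, 0.4, 0.7, 0.8, 0.8, 0.8]
  delta_pos:
    - [0, 0, 0]
    - [0, 0, 0]
    - [0, 0, 0]
    - [0, 0, 0]
    - [0.4, 0, 0.1]
    - [0.4, 0, 0.1]
    - [0.4, 0, 0.1]
    - [0.4, 0, 0.1]
    - [0.4, 0, 0.1]
    - [0.4, 0, 0.1]
    - [0.4, 0, 0.1]
  turn:
    - [0, 0, 0]
    - [0, 0, 0]
    - [0, 0, 0]
    - [0, 0, 0]
    - [0, 0, 0]
    - [0, 0, 0]
    - [0, 0, 0]
    - [0, 0, 0]
    - [0, 0, 0]
    - [0, 0, 0]
    - [0, 0, 0]

```text
time: 12.98
position: [0.6057, 0.1961, 0.0876]
tool_rot: [-0.074, 0.997, 0.0, 0.0]
ft_force: [0.2, 0.6, -0.3]
grip_width: 0.0286
grip_force: 15.0
```

```bash
python3 - <<'E'
from h import *
st(); snap('wrist','w7')
E
python3 bd.py w7
```

```text
{'time': 12.975, 'position': [0.6057, 0.1961, 0.0876], 'ft_force': [0.1656, 0.5507, -0.3233], 'moment': [0.0982, -0.0481, -0.0042], 'grip_width': 0.0286, 'grip_force': 14.9931}
w7 [ 296  181   50   47 1800] [320.7 204.5] base [[0.6032 0.1959 0.003 ]]
```

play_rows:
  gripper: [0.8, 0.8, 0.8]
  delta_pos:
    - [0, 0, -0.1]
    - [-0.2, 0, -0.1]
    - [-0.2, 0, -0.1]
  turn:
    - [0, 0, 0]
    - [0, 0, 0]
    - [0, 0, 0]

```text
time: 13.4
position: [0.6078, 0.1963, 0.0884]
tool_rot: [-0.074, 0.997, -0.0, 0.0]
ft_force: [0.3, 0.5, -0.6]
grip_width: 0.029
grip_force: 15.0
```

play_rows:
  gripper: [0.8, 0.8]
  delta_pos:
    - [-0.05, 0, 0]
    - [-0.05, 0, 0]
  turn:
    - [0, 0, 0]
    - [0, 0, 0]

```text
time: 13.65
position: [0.6081, 0.1964, 0.0885]
tool_rot: [-0.074, 0.997, -0.0, -0.0]
ft_force: [0.4, 0.6, -1.3]
grip_width: 0.0292
grip_force: 15.0
```

```bash
python3 - <<'E'
from h import *
st(); snap('wrist','w8')
E
python3 bd.py w8
```

```text
{'time': 13.65, 'position': [0.6081, 0.1964, 0.0885], 'ft_force': [0.4015, 0.6472, -1.2536], 'moment': [0.0046, 0.0139, 0.0098], 'grip_width': 0.0292, 'grip_force': 14.9917}
w8 [ 296  181   50   47 1805] [320.7 204.4] base [[0.6058 0.1963 0.003 ]]
```

play_rows:
  gripper: [0.8, 0.8]
  delta_pos:
    - [-0.1, 0, 0]
    - [-0.1, 0, 0]
  turn:
    - [0, 0, 0]
    - [0, 0, 0]

```text
time: 13.95
position: [0.6086, 0.1965, 0.0884]
tool_rot: [-0.074, 0.997, -0.0, -0.001]
ft_force: [-1.5, -0.0, -0.9]
grip_width: 0.029
grip_force: 15.0
```

play_rows:
  gripper: [0.8, 0.8]
  delta_pos:
    - [-0.05, 0, 0]
    - [-0.05, 0, 0]
  turn:
    - [0, 0, 0]
    - [0, 0, 0]

```text
time: 14.2
position: [0.6089, 0.1966, 0.0884]
tool_rot: [-0.074, 0.997, -0.0, -0.001]
ft_force: [-2.7, 0.1, -0.7]
grip_width: 0.029
grip_force: 15.0
```

```bash
python3 - <<'E'
from h import *
st(); snap('wrist','w9')
E
python3 bd.py w9
```

```text
{'time': 14.2, 'position': [0.6089, 0.1966, 0.0884], 'ft_force': [-2.6722, 0.1321, -0.7011], 'moment': [-0.0684, 0.4753, -0.0196], 'grip_width': 0.029, 'grip_force': 14.9936}
w9 [ 296  181   50   47 1806] [320.6 203.9] base [[0.606  0.1963 0.003 ]]
```

play_rows:
  gripper: [0.8, 0.8, 0.3, 0.1, 0.05, 0.05, 0.05, 0.05, 0.05, 0.0, -0.2, -0.2]
  delta_pos:
    - [0, 0, 0.1]
    - [0, 0, 0.1]
    - [0, 0, 0.1]
    - [0, 0, 0.1]
    - [0, 0, 0.1]
    - [0, 0, 0.1]
    - [0, 0, -1]
    - [0, 0, -3]
    - [0, 0, -6]
    - [0, 0, -10]
    - [0, 0, -13]
    - [0, 0, -13]
  turn:
    - [0, 0, 0]
    - [0, 0, 0]
    - [0, 0, 0]
    - [0, 0, 0]
    - [0, 0, 0]
    - [0, 0, 0]
    - [0, 0, 0]
    - [0, 0, 0]
    - [0, 0, 0]
    - [0, 0, 0]
    - [0, 0, 0]
    - [0, 0, 0]

```text
time: 15.75
position: [0.6117, 0.197, 0.2224]
tool_rot: [-0.074, 0.997, 0.0, 0.004]
ft_force: [0.1, -0.3, -0.1]
grip_width: 0.0507
grip_force: 0.0
```

```bash
python3 - <<'E'
from h import *
st(); w=snap('wrist','wa'); t=snap('top','ta'); s=snap('scene','sa')
f=lambda c,b,z:cv2.resize(np.ascontiguousarray(c['color'][b[1]:b[3],b[0]:b[2],::-1]),z,interpolation=cv2.INTER_CUBIC)
C=np.zeros((500,800,3),np.uint8);C[:,:400]=f(w,(240,120,400,320),(400,500));C[:250,400:]=f(s,(355,125,455,187),(400,250));C[250:,400:]=f(t,(165,145,265,207),(400,250))
cv2.imwrite('pics/wa.png',C)
go(.6165,-.2775,.215)
for z in(.108,):
  print('w',proj(w,circ(.606,.1963,z,.015,4)).round(1).tolist()); print('s',proj(s,circ(.606,.1963,z,.015,4)).round(1).tolist())
E
```

```text
{'time': 15.75, 'position': [0.6117, 0.197, 0.2224], 'ft_force': [0.145, -0.2875, -0.1136], 'moment': [0.0806, -0.0064, 0.0274], 'grip_width': 0.0507, 'grip_force': 0.0}
pos [0.6087 0.1965 0.2176] d cm [  6.22 -47.     0.27] turn [ 0.    -0.002 -0.001]
w [[317.9, 206.4], [338.1, 192.1], [323.2, 172.3], [302.9, 187.0]]
s [[434.7, 149.4], [432.4, 143.4], [422.5, 143.8], [424.6, 149.8]]
```

View pics/wa.png

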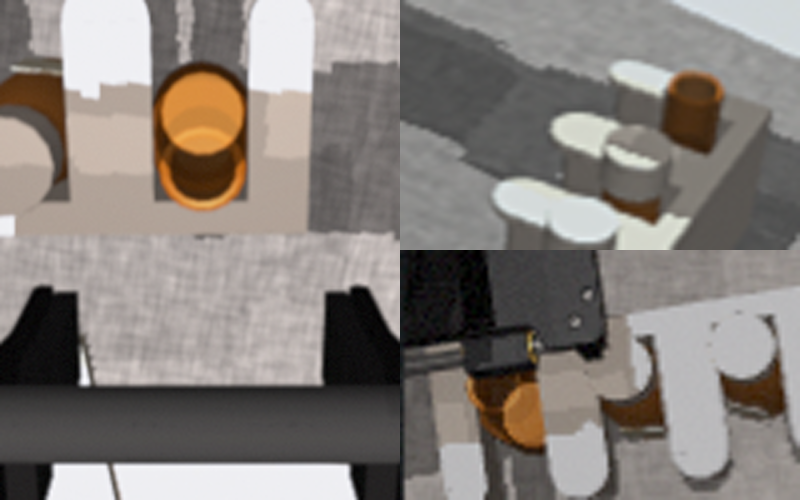

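Bottle stands upright, fully in the bay, neck in slot (scene rim centre ≈ (428.7,146.7), as predicted). Now fetch the stopper.

play_rows:
  gripper: [-0.3, -0.3, -0.3, -0.3, -0.3, -0.3, -0.3, -0.3, -0.3, -0.3, -0.3, -0.3]
  delta_pos:
    - [0.7, -5, 0]
    - [1.4, -10, 0]
    - [2.1, -16, 0]
    - [2.9, -22, 0]
    - [3.7, -28, 0]
    - [4.5, -34, 0]
    - [5.3, -40, 0]
    - [6, -45, 0]
    - [6.2, -47, 0.2]
    - [6.2, -47, 0.2]
    - [6.2, -47, 0.2]
    - [6.2, -47, 0.2]
  turn:
    - [0, 0, 0]
    - [0, 0, 0]
    - [0, 0, 0]
    - [0, 0, 0]
    - [0, 0, 0]
    - [0, 0, 0]
    - [0, 0, 0]
    - [0, 0, 0]
    - [0, 0, 0]
    - [0, 0, 0]
    - [0, 0, 0]
    - [0, 0, 0]

```text
time: 17.4
position: [0.6178, -0.2751, 0.2165]
tool_rot: [-0.075, 0.997, 0.0, -0.0]
ft_force: [-0.3, 0.8, 0.6]
grip_width: 0.0564
grip_force: 0.0
```

```bash
cat > m3.py <<'E'
from h import *
from scipy.optimize import minimize
import sys
w=pickle.load(open(sys.argv[1]+'.pkl','rb')); z=float(sys.argv[2]); x0=np.array([float(sys.argv[3]),float(sys.argv[4])])
hsv=cv2.cvtColor(w['color'],cv2.COLOR_RGB2HSV)
u=proj(w,[*x0,z])[0].astype(int); m=np.zeros((400,640),np.uint8); sl=np.s_[u[1]-40:u[1]+40,u[0]-40:u[0]+40]
m[sl]=(hsv[sl][...,1]>70)&(hsv[sl][...,2]>60); k,l,s,c=cv2.connectedComponentsWithStats(m); i=1+s[1:,4].argmax(); m=cv2.morphologyEx((l==i).astype(np.uint8),cv2.MORPH_CLOSE,np.ones((7,7)))
M=cv2.resize(m,None,fx=4,fy=4,interpolation=cv2.INTER_NEAREST)
f=lambda p:(lambda q:1-(q&M).sum()/(q|M).sum())(sil(w,p[0],p[1],[(0,.014),(.018,.014)],z))
o=minimize(f,x0,method='Nelder-Mead',options=dict(initial_simplex=x0+np.array([[0,0],[.006,0],[0,.006]]),xatol=1e-4)); print(o.x,o.fun,s[i])
E
python3 - <<'E'
from h import *
st(); w=snap('wrist','wb')
E
python3 m3.py wb .048 .6165 -.2775
python3 -c "
from h import *
go(.6165,-.2775,.0505)"
```

```text
{'time': 17.4, 'position': [0.6178, -0.2751, 0.2165], 'ft_force': [-0.3426, 0.7713, 0.5915], 'moment': [0.0066, -0.0216, -0.0006], 'grip_width': 0.0564, 'grip_force': 0.0}
[ 0.61549507 -0.2782248 ] 0.09194932570494485 [304 167  29  31 695]
pos [ 0.6179 -0.2753  0.2167] d cm [ 0.17 -0.2  16.62] turn [ 0.    -0.     0.002]
```

play_rows:
  gripper: [-0.3, -0.3, -0.3, -0.3, -0.3, 0.1, 0.4, 0.7, 0.9, 0.9, 0.9]
  delta_pos:
    - [0.2, -0.25, 5]
    - [0.2, -0.25, 10]
    - [0.2, -0.25, 14]
    - [0.2, -0.25, 16.5]
    - [0.2, -0.25, 16.5]
    - [0.2, -0.25, 16.5]
    - [0.2, -0.25, 16.5]
    - [0.2, -0.25, 16.5]
    - [0.2, -0.25, 16.5]
    - [0.2, -0.25, 16.5]
    - [0.2, -0.25, 16.5]
  turn:
    - [0, 0, 0]
    - [0, 0, 0]
    - [0, 0, 0]
    - [0, 0, 0]
    - [0, 0, 0]
    - [0, 0, 0]
    - [0, 0, 0]
    - [0, 0, 0]
    - [0, 0, 0]
    - [0, 0, 0]
    - [0, 0, 0]
  squeeze: 12

```text
time: 18.82
position: [0.6163, -0.2796, 0.0525]
tool_rot: [-0.074, 0.997, 0.0, 0.0]
ft_force: [-0.4, 2.7, 6.7]
grip_width: 0.0262
grip_force: 12.0
```

```bash
python3 - <<'E'
from h import *
st(); w=snap('wrist','wc')
E
python3 m3.py wc .048 .6165 -.2775
python3 -c "
from h import *
go(.606,.1963,.217)"
```

```text
{'time': 18.825, 'position': [0.6163, -0.2796, 0.0525], 'ft_force': [-0.3515, 2.7415, 6.6712], 'moment': [0.6271, 0.1749, -0.0746], 'grip_width': 0.0262, 'grip_force': 12.0022}
[ 0.61589555 -0.27998727] 0.27451982018798526 [ 293  228   56   47 2169]
pos [ 0.6163 -0.2796  0.0525] d cm [ -6.01  47.23 -16.42] turn [ 0.001  0.001 -0.001]
```

play_rows:
  gripper: [0.9, 0.9, 0.9, 0.9, 0.9, 0.9, 0.9]
  delta_pos:
    - [0, 0, -0.5]
    - [0, 0, -2]
    - [0, 0, -5]
    - [0, 0, -9]
    - [0, 0, -13]
    - [0, 0, -16.4]
    - [0, 0, -16.4]
  turn:
    - [0, 0, 0]
    - [0, 0, 0]
    - [0, 0, 0]
    - [0, 0, 0]
    - [0, 0, 0]
    - [0, 0, 0]
    - [0, 0, 0]

```text
time: 19.75
position: [0.6181, -0.2819, 0.2203]
tool_rot: [-0.074, 0.997, -0.003, 0.004]
ft_force: [0.0, 0.4, 0.4]
grip_width: 0.0263
grip_force: 12.0
```

```bash
python3 - <<'E'
from h import *
st(); w=snap('wrist','wd'); s=snap('scene','sd')
from rig import robot
p=robot.get_obs()['position']; u=proj(s,p)[0].astype(int); print(p,u)
f=lambda c,b,z:cv2.resize(np.ascontiguousarray(c['color'][b[1]:b[3],b[0]:b[2],::-1]),z,interpolation=cv2.INTER_CUBIC)
C=np.zeros((400,800,3),np.uint8);C[:,:400]=f(w,(270,190,370,290),(400,400));C[:,400:]=f(s,(u[0]-40,u[1]-35,u[0]+40,u[1]+45),(400,400))
cv2.imwrite('pics/wd.png',C)
# prediction with stopper origin (head underside) 3.5 mm above... under tips
for dz in(.018,0,-.0035,-.0215,-.0435): print(dz,'w',proj(w,p+[0,0,dz]).round(1),'s',proj(s,p+[0,0,dz]).round(1))
go(.606,.1963,.217)
E
```

```text
{'time': 19.75, 'position': [0.6181, -0.2819, 0.2203], 'ft_force': [0.0066, 0.4404, 0.4355], 'moment': [0.063, -0.0253, 0.0145], 'grip_width': 0.0263, 'grip_force': 11.9986}
[ 0.61575411 -0.28022868  0.21578075] [261 238]
0.018 w [[324.5 264.3]] s [[260.  229.5]]
0 w [[324.3 248.7]] s [[261.1 238.5]]
-0.0035 w [[324.3 246. ]] s [[261.3 240.2]]
-0.0215 w [[324.1 233.5]] s [[262.4 248.8]]
-0.0435 w [[324.  220.8]] s [[263.6 258.9]]
pos [ 0.6158 -0.2802  0.2158] d cm [-6.07 47.28 -0.15] turn [-0.001  0.    -0.001]
```

View pics/wd.png

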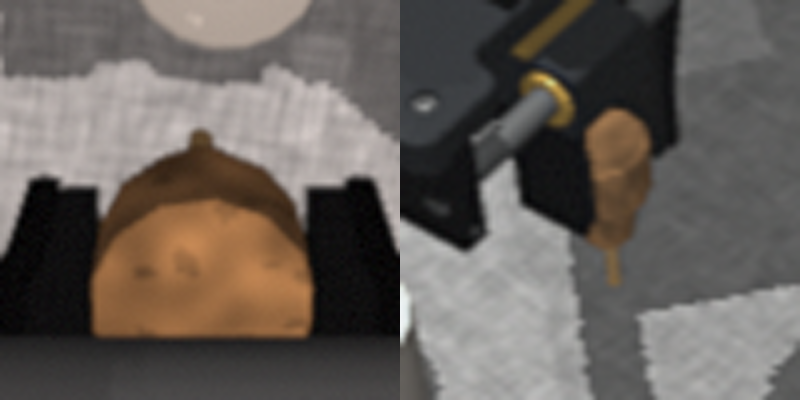

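The stopper is held upright (stick foot at scene ≈ (263.6,260), ~44.5 mm below the TCP as expected). Moving over the bottle.

play_rows:
  gripper: [0.9, 0.9, 0.9, 0.9, 0.9, 0.9, 0.9, 0.9, 0.9, 0.9, 0.9, 0.9]
  delta_pos:
    - [-0.5, 4, 0]
    - [-1.2, 9, 0]
    - [-1.9, 15, 0]
    - [-2.7, 21, 0]
    - [-3.5, 27, 0]
    - [-4.3, 33, 0]
    - [-5, 39, 0]
    - [-5.6, 44, 0]
    - [-6.1, 47.3, 0]
    - [-6.1, 47.3, 0]
    - [-6.1, 47.3, 0]
    - [-6.1, 47.3, 0]
  turn:
    - [0, 0, 0]
    - [0, 0, 0]
    - [0, 0, 0]
    - [0, 0, 0]
    - [0, 0, 0]
    - [0, 0, 0]
    - [0, 0, 0]
    - [0, 0, 0]
    - [0, 0, 0]
    - [0, 0, 0]
    - [0, 0, 0]
    - [0, 0, 0]

```text
time: 21.35
position: [0.6064, 0.1952, 0.2149]
tool_rot: [-0.073, 0.997, -0.0, -0.001]
ft_force: [-0.3, 0.3, 0.4]
grip_width: 0.0267
grip_force: 12.0
```

```bash
python3 - <<'E'
from h import *
from rig import robot
st(); s=snap('scene','se'); w=snap('wrist','we'); p=robot.get_obs()['position']
f=lambda c,b,z:cv2.resize(np.ascontiguousarray(c['color'][b[1]:b[3],b[0]:b[2],::-1]),z,interpolation=cv2.INTER_CUBIC)
C=np.zeros((600,800,3),np.uint8);C[:,:400]=f(w,(270,120,370,270),(400,600));C[:,400:]=f(s,(390,80,457,180),(400,600))
cv2.imwrite('pics/we.png',C)
for dz in(-.0045,-.0225,-.0445): print(dz,'w',proj(w,p+[0,0,dz]).round(1),'s',proj(s,p+[0,0,dz]).round(1))
print('mouth',proj(w,[.606,.1963,.108]).round(1),proj(s,[.606,.1963,.108]).round(1))
go(.606,.1963,.16)
E
```

```text
{'time': 21.35, 'position': [0.6064, 0.1952, 0.2149], 'ft_force': [-0.2846, 0.2769, 0.426], 'moment': [0.0899, 0.0185, -0.0294], 'grip_width': 0.0267, 'grip_force': 11.9987}
-0.0045 w [[320.7 252.6]] s [[436.  104.3]]
-0.0225 w [[320.6 239.6]] s [[434.7 112.2]]
-0.0445 w [[320.6 226.4]] s [[433.  121.6]]
mouth [[321.8 199.1]] [[428.5 146.6]]
pos [0.6067 0.1953 0.2153] d cm [0.05 0.11 5.53] turn [-0.    -0.    -0.002]
```

View pics/we.png

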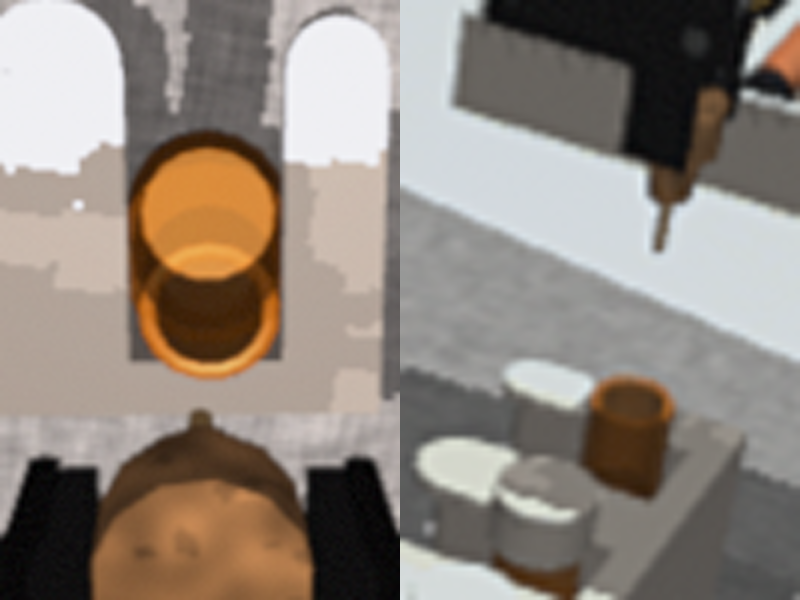

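Mouth ring centre ≈ (322.4,197.8) wrist, (428.9,146.7) scene; stick foot ≈ (320,224) wrist, (433.2,121.3) scene — so shift about 1.5 mm to +y and descend until the stick is in the mouth.

play_rows:
  gripper: [0.9, 0.9, 0.9, 0.9, 0.9]
  delta_pos:
    - [0.05, 0.15, 2]
    - [0.05, 0.15, 5]
    - [0.05, 0.15, 6.5]
    - [0.05, 0.15, 7.5]
    - [0.05, 0.15, 7.5]
  turn:
    - [0, 0, 0]
    - [0, 0, 0]
    - [0, 0, 0]
    - [0, 0, 0]
    - [0, 0, 0]

```text
time: 22.08
position: [0.6058, 0.1979, 0.1402]
tool_rot: [-0.074, 0.997, -0.0, -0.0]
ft_force: [0.6, 0.3, -0.3]
grip_width: 0.0262
grip_force: 12.0
```

```bash
python3 - <<'E'
from h import *
from rig import robot
st(); s=snap('scene','sf'); w=snap('wrist','wf'); p=robot.get_obs()['position']
f=lambda c,b,z:cv2.resize(np.ascontiguousarray(c['color'][b[1]:b[3],b[0]:b[2],::-1]),z,interpolation=cv2.INTER_CUBIC)
C=np.zeros((600,800,3),np.uint8);C[:,:400]=f(w,(270,140,370,290),(400,600));C[:,400:]=f(s,(390,90,457,190),(400,600))
cv2.imwrite('pics/wf.png',C)
go(.606,.1968,.1125)
w=robot.camera('wrist');
def ring(c):
    hsv=cv2.cvtColor(c['color'],cv2.COLOR_RGB2HSV)
    m=np.zeros((400,640),np.uint8);m[150:240,285:360]=((hsv[...,1]>90))[150:240,285:360]
    return [(r,*(np.nonzero(m[r])[0][[0,-1]].tolist())) for r in range(190,236,6) if m[r].any()]
print(ring(w))
E
```

```text
{'time': 22.075, 'position': [0.6058, 0.1979, 0.1402], 'ft_force': [0.5906, 0.2518, -0.3436], 'moment': [0.0597, 0.0253, -0.0129], 'grip_width': 0.0262, 'grip_force': 11.9988}
pos [0.6065 0.1982 0.1413] d cm [ 0.08 -0.13  2.88] turn [-0.     0.002 -0.001]
[(190, 292, 342), (196, 292, 341), (202, 292, 341), (208, 292, 341), (214, 293, 341), (220, 294, 341), (226, 294, 341), (232, 294, 341)]
```

play_rows:
  gripper: [0.9, 0.9, 0.9]
  delta_pos:
    - [0.05, -0.17, 0]
    - [0.05, -0.17, 0.7]
    - [0.05, -0.17, 0.7]
  turn:
    - [0, 0, 0]
    - [0, 0, 0]
    - [0, 0, 0]

```text
time: 22.6
position: [0.605, 0.1963, 0.1329]
tool_rot: [-0.074, 0.997, -0.0, -0.001]
ft_force: [0.3, -0.5, -0.4]
grip_width: 0.0264
grip_force: 12.0
```

```bash
cat > ring.py <<'E'
from h import *
from rig import robot
st(); w=robot.camera('wrist'); s=robot.camera('scene'); p=robot.get_obs()['position']; R=Ro.from_quat(robot.get_obs()['tool_rot']).as_matrix()
pickle.dump((w,s),open('ws.pkl','wb'))
hsv=cv2.cvtColor(w['color'],cv2.COLOR_RGB2HSV); m=(hsv[...,1]>90)
for r in range(204,240,6):
    x=np.nonzero(m[r,285:360])[0]+285; print(r,x.min(),x.max(),(x.min()+x.max())/2)
print('tool plane',proj(w,p+R@[0,0,.03]).round(1),'mouth pred',proj(w,[.606,.1965,.108]).round(1))
go(.606,.1965,.1125)
E
python3 ring.py
```

```text
{'time': 22.6, 'position': [0.605, 0.1963, 0.1329], 'ft_force': [0.2616, -0.5083, -0.4294], 'moment': [0.0144, 0.0604, 0.0065], 'grip_width': 0.0264, 'grip_force': 11.9988}
204 293 344 318.5
210 294 344 319.0
216 294 344 319.0
222 294 344 319.0
228 297 344 320.5
234 296 345 320.5
tool plane [[320.5 235.4]] mouth pred [[320.6 239.3]]
pos [0.6054 0.1963 0.1333] d cm [-0.06  0.01  2.08] turn [ 0.    -0.001 -0.001]
```

play_rows:
  gripper: [0.9, 0.9, 0.9, 0.9]
  delta_pos:
    - [-0.05, 0, 0.3]
    - [-0.05, 0, 0.6]
    - [-0.05, 0, 0.9]
    - [-0.05, 0, 0.9]
  turn:
    - [0, 0, 0]
    - [0, 0, 0]
    - [0, 0, 0]
    - [0, 0, 0]

```text
time: 23.2
position: [0.6058, 0.1964, 0.1241]
tool_rot: [-0.074, 0.997, -0.0, -0.0]
ft_force: [-0.1, 0.5, 0.4]
grip_width: 0.0264
grip_force: 12.0
```

play_rows:
  gripper: [0.9, 0.9, 0.9]
  delta_pos:
    - [0, 0, 0.3]
    - [0, 0, 0.6]
    - [0, 0, 0.6]
  turn:
    - [0, 0, 0]
    - [0, 0, 0]
    - [0, 0, 0]

```text
time: 23.58
position: [0.6058, 0.1964, 0.1182]
tool_rot: [-0.074, 0.997, -0.0, -0.0]
ft_force: [-0.1, -0.2, -0.9]
grip_width: 0.0265
grip_force: 12.0
```

Free travel so far; home is expected at z ≈ 0.1125.

play_rows:
  gripper: [0.9, 0.9, 0.9]
  delta_pos:
    - [0, 0, 0.2]
    - [0, 0, 0.4]
    - [0, 0, 0.4]
  turn:
    - [0, 0, 0]
    - [0, 0, 0]
    - [0, 0, 0]

```text
time: 23.95
position: [0.6059, 0.1964, 0.1143]
tool_rot: [-0.074, 0.997, -0.0, -0.0]
ft_force: [-0.3, -0.4, -1.3]
grip_width: 0.0263
grip_force: 12.0
```

play_rows:
  gripper: [0.9, 0.9]
  delta_pos:
    - [0, 0, 0.15]
    - [0, 0, 0.2]
  turn:
    - [0, 0, 0]
    - [0, 0, 0]

```text
time: 24.2
position: [0.6061, 0.1964, 0.1126]
tool_rot: [-0.074, 0.997, 0.0, 0.0]
ft_force: [-1.3, -0.1, 2.0]
grip_width: 0.0265
grip_force: 12.0
```

Contact just where home is expected; a bit more push.

play_rows:
  gripper: [0.9, 0.9]
  delta_pos:
    - [0, 0, 0.1]
    - [0, 0, 0.1]
  turn:
    - [0, 0, 0]
    - [0, 0, 0]

```text
time: 24.45
position: [0.6065, 0.1966, 0.1125]
tool_rot: [-0.074, 0.997, 0.0, 0.001]
ft_force: [-1.6, 0.0, 5.2]
grip_width: 0.0265
grip_force: 12.0
```

play_rows:
  gripper: [0.9, 0.9]
  delta_pos:
    - [0, 0, 0.15]
    - [0, 0, 0.15]
  turn:
    - [0, 0, 0]
    - [0, 0, 0]

```text
time: 24.7
position: [0.6069, 0.1966, 0.1125]
tool_rot: [-0.074, 0.997, 0.0, 0.001]
ft_force: [-1.6, -0.5, 12.5]
grip_width: 0.0262
grip_force: 12.0
```

Hard stop at z = 0.1125 — home. Unload, open, lift away.

play_rows:
  gripper: [0.9, 0.5, 0.2, 0.05, 0.05, 0.05, 0.05, 0.05, 0.05, 0.05, 0.05, 0.05]
  delta_pos:
    - [0, 0, -0.2]
    - [0, 0, -0.2]
    - [0, 0, -0.2]
    - [0, 0, -0.2]
    - [0, 0, -0.2]
    - [0, 0, -0.2]
    - [0, 0, -1]
    - [0, 0, -3]
    - [0, 0, -6]
    - [0, 0, -9]
    - [0, 0, -11]
    - [0, 0, -11]
  turn:
    - [0, 0, 0]
    - [0, 0, 0]
    - [0, 0, 0]
    - [0, 0, 0]
    - [0, 0, 0]
    - [0, 0, 0]
    - [0, 0, 0]
    - [0, 0, 0]
    - [0, 0, 0]
    - [0, 0, 0]
    - [0, 0, 0]
    - [0, 0, 0]

```text
time: 26.2
position: [0.6074, 0.1967, 0.2225]
tool_rot: [-0.074, 0.997, 0.0, 0.003]
ft_force: [-0.2, 0.5, -1.0]
grip_width: 0.0413
grip_force: 0.0
```

```bash
python3 - <<'E'
from h import *
from rig import robot
from scipy.optimize import minimize
st(); robot.camera('wrist'); w=snap('wrist','wg'); s=snap('scene','sg')
# head pose: free x,y,z fit in both views
MS=[]
for c,n in((w,'w'),(s,'s')):
    hsv=cv2.cvtColor(c['color'],cv2.COLOR_RGB2HSV); u=proj(c,[.606,.1965,.117])[0].astype(int)
    k=45 if n=='w' else 12
    a=c['color'][u[1]-k:u[1]+k:max(1,k//8),u[0]-k:u[0]+k:max(1,k//8)].astype(int)
    print(n,u); h=hsv[u[1]-k:u[1]+k:max(1,k//8),u[0]-k:u[0]+k:max(1,k//8)]
    print('V');print('\n'.join(' '.join(f'{v:3d}' for v in r) for r in h[...,2])); print('S');print('\n'.join(' '.join(f'{v:3d}' for v in r) for r in h[...,1]))
print(proj(s,[[.606,.1965,z] for z in(.076,.108,.126)]).round(1),proj(w,[[.606,.1965,z] for z in(0,.108,.126)]).round(1))
E
```

```text
{'time': 26.2, 'position': [0.6074, 0.1967, 0.2225], 'ft_force': [-0.1539, 0.5099, -1.0277], 'moment': [0.086, 0.0065, 0.0137], 'grip_width': 0.0413, 'grip_force': 0.0}
w [320 199]
V
243 243 222 244 229 135  91  63  58  73  56  66 103 245 243 242 243 242
238 244 181 179 180 115  62 168 212 219 211 183  60 185 211 204 208 221
178 178 179 180 180 135 128 220 219 220 219 219 156 181 179 204 203 203
179 190 179 179 190 129 212 220 219 210 217 218 219 180 180 202 204 203
202 203 203 203 203 172 202 203 203 203 201 203 217 180 185 204 203 203
201 202 203 202 202 169  83 203 226 235 227 201 106 179 179 203 202 202
202 202 201 202 202 175  60 111  77  84  75 115  61 179 179 194 189 200
179 201 203 202 203 173  93 140 187 200 201 143  87 179 179 179 177 178
176 178 177 177 178 155 129 152 198 202 192 155 131 178 177 178 178 177
177 177 177 177 178 159 147 130 146 148 168 180 178 178 178 178 177 177
177 177 176 178 177 158 137 139 154 154 135 148 137 179 178 177 177 177
176 176 175 176 177 176 145 142 156 151 174 150 146 177 176 176 176 178
176 177 176 175 176 178 177 159 115 119 132 142 176 1
[... 5692 characters left out ...]
 123 149 104  21  11   7   7   3
 23  21  21  26  54 144 188 179 180 158 128 122 122 122 119 118 148 178 120  26  19  17  17  15
 24  24  21  31  73 152 179 188 188 184 172 173 174 177 171 170 170 158  59  25  22  22  24  22
 21  21  21  36  94 163 179 176 182 184 188 187 181 191 183 190 185 131  42  22  22  22  22  22
 24  21  19  44 124 170 185 188 183 183 187 177 184 172 188 188 173 120  27  19  20  22  22  22
 24  21  21  44 129 174 179 181 177 176 176 181 177 177 181 187 173 102  24  19  20  22  22  22
 21  21  18  50 143 177 186 190 182 179 185 180 182 179 180 188 171 103  28  21  23  24  22  22
[[426.5 158.7]
 [428.6 146.6]
 [429.8 139.5]] [[320.4 171.6]
 [320.4 196.9]
 [320.5 203.1]]
```

Stopper head sits flush on the rim in the scene numbers. Move the arm aside and check depth against the capped bottles in the top view.

play_rows:
  gripper: [0, 0, 0, 0, 0, 0]
  delta_pos:
    - [0, -5, -1]
    - [0, -11, -1]
    - [0, -17, -1]
    - [0, -23, -1]
    - [0, -28, -1]
    - [0, -28, -1]
  turn:
    - [0, 0, 0]
    - [0, 0, 0]
    - [0, 0, 0]
    - [0, 0, 0]
    - [0, 0, 0]
    - [0, 0, 0]

```text
time: 27.1
position: [0.6473, -0.0847, 0.2283]
tool_rot: [-0.071, 0.997, -0.0, -0.001]
ft_force: [-0.9, 0.4, -0.5]
grip_width: 0.0436
grip_force: 0.0
```

```bash
python3 - <<'E'
from h import *
t=snap('top','tg'); b=pickle.load(open('t0.pkl','rb')); snap('scene','sh')
px=lambda p,o:(np.array(p,float)+.5)/6-.5+np.array(o)
c,s=np.cos(YR),np.sin(YR); loc=lambda P:np.array([[c,s],[-s,c]])@(P[:2]-[.6166,.1306])
for p in((330,172),(517,140)): print('cap',loc(back(b,px(p,(165,145)),.112)[0]).round(4))
hsv=cv2.cvtColor(t['color'],cv2.COLOR_RGB2HSV); u=proj(t,[.606,.1965,.126])[0].astype(int)
sl=np.s_[u[1]-12:u[1]+13,u[0]-12:u[0]+13]; print(u); print('\n'.join(' '.join(f'{v:3d}' for v in r) for r in hsv[sl][...,1]))
d=cv2.absdiff(cv2.cvtColor(t['color'],6),cv2.cvtColor(b['color'],6))
print('jar/big diff',d[235:265,240:272].max(),d[225:258,398:430].max(),'caps',d[155:200,212:262].mean())
E
python3 bd.py wg w9
```

```text
cap [ 0.0002 -0.0018]
cap [ 0.0009 -0.0683]
[185 177]
 16  16  18  16  18  12  13  18  15  17  16  15  12  15  16  13  16  17  17  12   6   4   3   1   4
 14  16  19  16  14  17  14  18  16  15  15  15  15  11   5   6   3   1   3   0   3   1   3   3   1
 17  15  17  15  15  12  13  12   6   7   4   1   3   1   3   3   3   3   4   1   1   4   3   3   3
 11   9   6   6   3   3   3   3   3   3   3   4   3   1   3   3   1   4   3   3   3   3   1   3   3
  4   4   3   3   4   1   3   1   4   1   3   3   1   1   3   3   0   3   3   3   1   1   1   3   4
  3   3   3   3   3   3   3   3   3   4   3   3  22  35  51  25   3   1   1   1   1   1   3   3   3
  3   4   3   3   4   4   0   3   1   1  46 114 128 129 131 121  77  25   3   3   7   7  18  41  35
  1   4   4   1   1   1   1   1  19  97 124 127 128 130 130 129 116 108 126  60 138 132  87  85  44
  3   4   4   3   4   1   1   3  70 117 116 120 125 125 124 121 121 122 122 149 220 213 206 195 193
  4   3   1   1   1   1   1  26 118 117 113 110 122 118 114 109 123 128 126 127 176 202 208 184 210
  3   1   3   1   3   1   1  65 110 112 124 12
[... 939 characters left out ...]
78 182 182 180
  9   1   1   1   1   0   4   3   3   3   1  36 231 247 203 211 185 218 169 173 175 182 176 180 182
  4   3   3   4   1   1   4   1   4   1   1   9 184 194 203 240 244 170 177 175 177 178 177 175 181
 14   3   4   1   3   1   4   1   1   3   3   5 159 196 210 207 224 251 170 175 173 172 178 177 177
 15   1   1   3   3   1   4   4   3   1   1   7 103 191 217 209 205 206 180 178 180 179 184 177 176
 17   1   3   3   3   3   1   3   3   3   1   3  24 140 204 199 196 217 207 177 176 181 178 177 179
jar/big diff 62 30 caps 29.194666666666667
wg [304 165  33  19 534] [320.2 172.9] base [[0.607  0.1965 0.003 ]]
w9 [ 296  181   50   47 1806] [320.6 203.9] base [[0.606  0.1963 0.003 ]]
```

```bash
python3 - <<'E'
from h import *
t=pickle.load(open('tg.pkl','rb'))
c,s=np.cos(YR),np.sin(YR); loc=lambda P:np.array([[c,s],[-s,c]])@(P[:2]-[.6166,.1306])
print(proj(t,[.606,.1965,.126]).round(2))
for u in((186.6,177),(186.2,176.6),(186.6,177.4)): P=back(t,u,.126)[0]; print(P.round(4),loc(P).round(4))
a=pickle.load(open('s0.pkl','rb'));b=pickle.load(open('sh.pkl','rb'))
d=cv2.absdiff(a['color'],b['color']).max(2); print('jar',d[165:193,318:346].mean().round(1),'big',d[250:295,190:228].mean().round(1),'caps',d[155:198,385:425].mean().round(1))
E
```

```text
[[185.95 177.72]]
[0.6075 0.1952 0.126 ] [0.0006 0.0652]
[0.6084 0.196  0.126 ] [0.0015 0.0659]
[0.6067 0.1952 0.126 ] [-0.0003  0.0653]
jar 27.0 big 17.7 caps 18.2
```

The stopper head is at the same depth as the capped bottles' caps (local x ≈ 0.6 mm vs 0.5 mm), so the bottle is fully back. Handing in.

```bash
python3 -c "
from rig import robot
print(robot.hand_in())"
```

```text
the job is handed in; nothing more can be done
None
```

I handed the job in at about 27 s: the bottle is upright and fully back in the empty bay, neck in the slot, and its stopper is set home. I viewed 14 pictures, over the limit of 10, and did not measure the jar, capped bottles or big stopper at the end, though I know of no contact with them.

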